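# Slide the catch tray home under the electrode roll press

## Task

The roll press has been cleaned and its catch tray, the one with the strap handle, is lying on the bench: start its plain end between the guide rails at the front of the press and slide it gently all the way in, flat, until it rests against the stop, then let go. Feel your way, because rails and stop are never quite where the machine's outside says: let the rails line the tray up, force or ram nothing, and leave everything else on the bench where it is.

Things in the scene. Friction and masses are not known exactly. Their poses are not given: they have to be found in the camera images.
- press: Bench-top roll press, fixed: two steel rolls between steel side frames, blue housings either side, 490 wide, 230 high (dial gauges 330). Origin on the bench top below the roll axis, midway between the frames. x points into the machine (the way the tray is pushed), y to its left, z up. Its bay is the tunnel under the rolls, roof 52 mm above the bench; all that is higher lies at x > -70 mm.
- bay_mouth (a point): press centre line at the lips of the guides (press x=-135 mm), 17 mm above the bench. Two rigid rails 24 high, inner faces 113 apart, run straight from the stop to press x=-95, then flare to lips 142 apart at x=-143. The floor between them is a sheet 2 mm above the bench, press x=-145 to 98. The pair sits up to 6 mm off centre, up to 0.03 rad askew (pivot: press x=55): in no pose; feel it.
- tray_centre (a point): centre, half-way up, of the catch tray: open stainless tray 160 long (x), 110 wide (y), 30 high, walls 3, about 0.26 kg, strap handle at its -x end. x axis points from handle end to the plain far end, which goes in first; z up. Thin sheet: over 25 N against press, rails or stop dents it. (The wider, shallower steel tray without handle is another and stays where it is.)
- tray_handle (a point): centre of the handle strap, 116 mm from the tray's centre along -x, 27 mm above the tray's underside; axes of the tray. The strap is a flat bar 8 thick (x), 64 long (y), 18 high (z), held by a leg at either end, 32 mm free between it and the tray's front wall: pinch it from above across its thickness.
- tray_rear (a point): middle of the tray's plain far wall (outer face, 80 mm from the tray's centre along +x), half-way up, 15 mm above the underside; axes of the tray. This end goes in first and meets the stop.
- handle_home (a point): about where the handle strap's centre ends with the tray home: press x=-141 mm, give or take 12; 29 above the bench; axes of the press. The rubber stop that the far wall must touch (nominal press x=55, gives 1 mm per 5 N) is adjustable by 12 mm either way, shown by no pose: feel it. From press x=-30 on, a leaf spring presses the tray on one rail with 1 to 2 N: a little drag; it stays where left.
Mind the look-alikes: they are no part of the job. Leave any yellow look-alike of the part that bears tray_centre alone.

How it is judged:
On the way:
1. the tray's far end has been started between the guides, the tray lying nearly flat (x of tray_rear in the frame of press between -0.125 and 0.03 m and y of tray_rear in the frame of press between -0.02 and 0.02 m and z of tray_rear in the frame of press below 0.032 m and angle between tray_centre's own z axis and vertical below 0.15 rad), for 0.1 s.
At the end, for the whole second after the job is handed in: the tray stands at rest, released and flat on the bay floor between the guides, its far wall within 3 mm of the rubber stop (x of tray_rear in the frame of stop above -0.003 m and y of tray_rear in the frame of bay_mouth between -0.015 and 0.015 m and z of tray_rear in the frame of bay_mouth below 0.004 m and angle between the x axis of tray_centre and the x axis of press, either way round below 0.08 rad and angle between tray_centre's own z axis and vertical below 0.04 rad and linear speed of tray below 0.02 m/s); the robot touches nothing.
It fails at once if the tray is pressed against the press, its guides or its stop with more than 25 N (contact force between tray and press above 25 N).
It fails at once if the robot pushes on the press with more than 25 N (contact force between any of the arm, the fingers and press above 25 N).
It fails at once if something else on the bench is moved by more than 25 mm (distance of any of coating_tray, wrench, solvent, powder_jar, bit_block, caliper, brush from where it was at the start of the episode above 0.025 m).
It also fails if it takes over 64 s, if anything falls off the work surface, if the arm or the gripper's body presses on something with over 40 N, if the wrist force passes 120 N, or if a joint passes its speed limit or range.

## Robot

A 6-joint arm with a two-finger parallel gripper is mounted at the origin on the work surface. World frame = base frame: x ahead of the robot, y to its left, z up, the work surface at z = 0. Lengths are in m, angles in rad, forces in N, time in s.
With the tool pointing down it reaches from about 0.35 to 1 m from the base axis. Payload 7.1 kg.
Tool frame: the origin (TCP) lies midway between the tips of the shut fingers; the grasp point (between the pads) lies 19 mm behind it; z points along the fingers, y is the line along which they close (so a half turn about z gives the same grasp; the last joint's range is limited). The gripper opens to 85 mm and grips with 20 to 120 N. Pads are 22 mm wide; open, the fingers measure 114 mm over their backs; the gripper's body (76 mm by 85 mm) begins 54 mm behind the grasp point. The pads swing forward as they close: fully open they stand 13 mm farther back than shut.
Start: joints at [1.247, 0.423, 1.63, -0, 1.089, -0.019], TCP at [0.188, 0.596, 0.231] pointing down, gripper open.
Joint ranges: [-3, 3], [-0.9, 2.11], [0.09, 2.58], [-1.31, 4.45], [0.11, 2.69], [-2.54, 2.54]. Speed limits (rad/s): [2.39, 2.39, 3.01, 3.14, 3.14, 3.14].

## Interface

Orientations are given as a 3x3 rotation matrix whose columns are the frame's x, y, z axes.
In Python, from plant import env gives the robot as it stands.
- The arm moves only by the shell command python3 -m pendant 'ROWS' [OPENING] [FORCE]. ROWS is JSON, a list of rows, each an object with "translation": the shift along the world's x, y, z in m, a list of three; "rot": the turn, a rotation vector about the world's x, y, z in rad, a list of three. A call has 1 to 5 rows; each row is the pose to reach, as a shift and turn from the pose commanded when the call began; what a row does not reach only later rows make up. A row lasts 1/8 s, in which the tool goes at most 62.5 mm and 10.7 degrees, less where a joint would pass 70% of its speed; a pose out of reach is approached as far as the arm can. A call with a gripper value outside its range is refused whole. OPENING is the finger opening in m, from 0 to 0.0854, set as the call begins (- or left out, the last holds). The fingers move at their own pace and stop on an object; FORCE is the grip in N (left out, the last holds). Time passes only in rows, so rows that repeat a pose let the fingers close. It gives the time, the measured TCP pose, the force, the opening and the grip force at its end, in the units of the state.
- env.observe(): the state, without advancing time (a new reading comes with each control period).
- env.read_camera(name): name is "scene" or "side" or "wrist"; returns the picture (420x560x3 uint8, blue, green, red); there is no depth.
- env.calibration(name): a dict with "vfov" (degrees; the focal length in pixels is half the picture's height over the tangent of half this angle, whatever the lens; pixels are square), "cx", "cy" (the principal point, pixels), "position" and "orientation" of the camera in the world. Camera axes: x right, y up, looking along -z (the intrinsics and any distortion apply to the point x, -y, -z); pixel columns grow to the right and rows downward; lengths in m; the calibration is good to about 2 mm. A picture is of the moment at which its call begins: read the wrist's pose just before it. calibration takes no time and is no camera call; for the wrist camera it gives the pose at the moment of the call.
- env.job_done(): hands the job in; it is judged then, once.
The state is a dict: "t": time; "joint_positions": joint angles; "qvel": joint speeds; "joint_torque": joint torques, N m; "tcp_pos": TCP position; "orientation": TCP orientation; "ft_force": force on the tool from outside, world axes, zero at the start; "wrist_torque": the same for the moment, N m; "opening": finger opening in m; "finger_force": force on a finger pad.
Only numpy, scipy, OpenCV 4.12 (cv2) and the standard library are available. Lean on these libraries where they do the work, as an engineer would, in place of code of your own. Each camera call takes 0.05 s, during which the arm holds its last target. There are 200 camera calls.

## Working session

There is one attempt and no reset: what is moved stays moved. The work goes in short steps, Python scripts to look and compute and a shell command to move; the robot and the scene stay as the last step left them, time stands still between calls to the robot, and variables do not carry over. Pictures are saved under pics/ and viewed, at most 10 in all, crops included, and the job is handed in when it is done.

```bash
mkdir -p pics; ls; python3 - <<'E'
from plant import env
import cv2
for n in("scene","side"):
    cv2.imwrite(f"pics/{n}0.png",env.read_camera(n)); c=env.calibration(n); print(n,c)
print(env.calibration("wrist")); print(env.observe())
E
```

```text
pics
scene {'vfov': 42.54371808009827, 'cx': 285.3369277336071, 'cy': 211.60603982090052, 'position': array([ 0.83945751, -0.78348796,  0.84796672]), 'orientation': array([[ 0.87755707, -0.31216266,  0.36393415],
       [ 0.47917153,  0.54410286, -0.68872834],
       [ 0.01697766,  0.7787853 ,  0.62706077]])}
side {'vfov': 53.29869657561981, 'cx': 279.37955554405903, 'cy': 206.088207180611, 'position': array([0.81671492, 0.54136129, 0.82039951]), 'orientation': array([[-0.74863475, -0.51203978,  0.42114282],
       [ 0.66295308, -0.57216456,  0.48282599],
       [-0.00626312,  0.64065824,  0.76780062]])}
{'vfov': 70.70793408064274, 'cx': 272.75671175407183, 'cy': 210.33088575514333, 'position': array([0.11207969, 0.61991216, 0.37287192]), 'orientation': array([[ 3.00661787e-01, -9.08609833e-01, -2.89880426e-01],
       [ 9.53730803e-01,  2.86369520e-01,  9.15972360e-02],
       [-2.13230606e-04, -3.04007680e-01,  9.52669557e-01]])}
{'t': 0.1, 'joint_positions': array([ 1.24701038e+00,  4.23804774e-01,  1.63059730e+00,  1.46065418e-05,
        1.08860861e+00, -1.90070817e-02]), 'qvel': array([ 3.65061153e-05, -2.08499917e-03, -2.38547668e-03,  4.27176372e-04,
        3.89512540e-03, -1.07111980e-04]), 'joint_torque': array([ 1.47083288e-04, -5.58422756e+01, -2.82446015e+01,  6.05735750e-05,
        2.96482474e-03,  4.25865380e-05]), 'tcp_pos': array([0.18737122, 0.59573809, 0.23060462]), 'orientation': array([[-9.53911289e-01,  3.00088384e-01, -4.63426096e-04],
       [ 3.00088740e-01,  9.53910348e-01, -1.34022777e-03],
       [ 3.98801629e-05, -1.41752735e-03, -9.99998995e-01]]), 'ft_force': array([-0.5522049 , -0.22906961,  0.25439084]), 'wrist_torque': array([-0.02232289, -0.04596249,  0.04631968]), 'finger_force': 0.0, 'opening': 0.0852415552596911}
```

View pics/scene0.png

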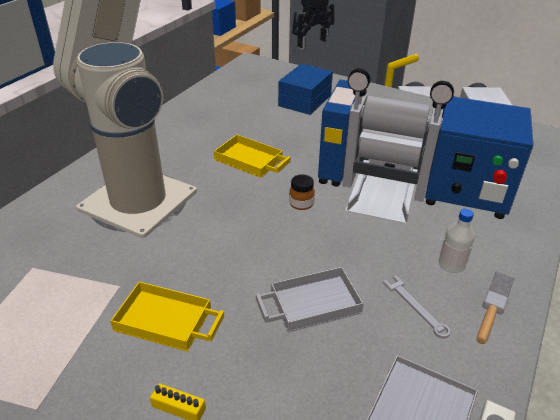

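View pics/side0.png

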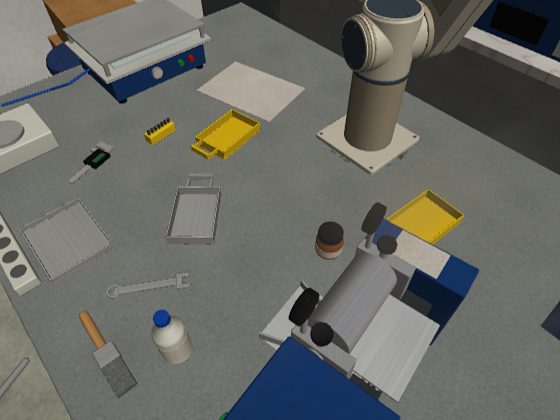

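The tray to move is the grey one with a strap handle, at scene (315,298) and side (195,215). It could be confused with the yellow trays at scene (165,315) and (250,155), which are look-alikes, and with the grey coating tray without a handle at (425,395). Next is a close crop to check the choice.

```bash
cat > h.py <<'E'
import numpy as np, cv2
def ray(c,px):
    f=210/np.tan(np.radians(c["vfov"])/2); u,v=px
    d=np.array([(u-c["cx"])/f,-(v-c["cy"])/f,-1.]); return np.array(c["position"]),np.array(c["orientation"])@d
def onz(c,px,z):
    p,d=ray(c,px); return p+d*(z-p[2])/d[2]
def proj(c,P):
    f=210/np.tan(np.radians(c["vfov"])/2); q=np.array(c["orientation"]).T@(np.array(P)-c["position"])
    return np.array([c["cx"]-f*q[0]/q[2],c["cy"]+f*q[1]/q[2]])
E
python3 - <<'E'
import cv2,numpy as np
s=cv2.imread("pics/scene0.png");d=cv2.imread("pics/side0.png")
def crop(im,x,y,w=133,h=100):
    o=cv2.resize(im[y:y+h,x:x+w],(400,300),interpolation=cv2.INTER_CUBIC)
    for k in range(0,w,20): cv2.putText(o,str(x+k),(k*3,8),0,.3,(0,0,255)); cv2.line(o,(k*3,10),(k*3,16),(0,0,255))
    for k in range(0,h,20): cv2.putText(o,str(y+k),(0,k*3+4),0,.3,(0,0,255)); cv2.line(o,(20,k*3),(26,k*3),(0,0,255))
    return o
m=np.vstack([np.hstack([crop(s,245,250),crop(s,330,130)]),np.hstack([crop(d,130,160),crop(d,240,270)])])
cv2.imwrite("pics/m.png",m)
E
```

```text
(no output)
```

View pics/m.png

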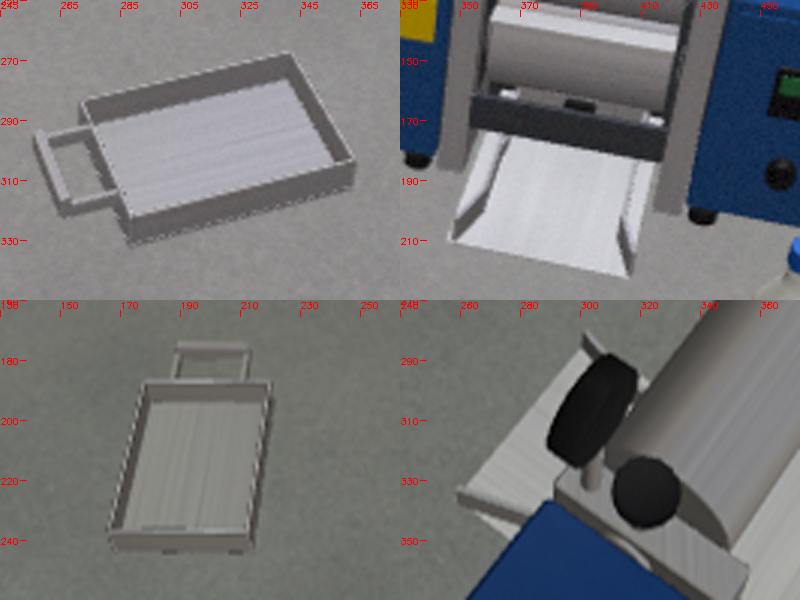

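The crop confirms an open grey tray with a strap handle, its handle end at scene (265,310) and its plain end at (352,285). The guides' lips and sheet front are at scene (347,210) and (406,222).

```bash
python3 - <<'E'
from plant import env
from h import *
S=env.calibration("scene");D=env.calibration("side")
np.set_printoptions(precision=4,suppress=True)
def rep(n,P):
    P=np.array(P); hl,fl,fr,hr=P # handle-left.. 
    c=P.mean(0); ax=(fl+fr-hl-hr)/2; print(n,"c",c,"len",np.linalg.norm(ax),"wid",np.linalg.norm((hl+fl-hr-fr)/2),"yaw",np.arctan2(ax[1],ax[0]))
rep("scene",[onz(S,p,.03)for p in[(272,284),(342,267.7),(363,303.7),(287.7,321.7)]])
rep("side",[onz(D,p,.03)for p in[(220.5,187.7),(213.8,236.7),(166.6,236.7),(178,187.7)]])
print("strap top",onz(S,((37+63)/6+245,(135+207)/6+250),.036),onz(D,(130+212/3,160+45/3),.036))
# triangulate front sheet corners
L=onz(S,(346.6,209.8),.002);R=onz(S,(406.1,222),.002);print("sheet",L,R,np.linalg.norm(L-R),"press yaw from sheet",np.arctan2(L[1]-R[1],L[0]-R[0])-np.pi/2)
print("side sheet near corner",onz(D,(259,333.3),.002),onz(D,(259,333.3),.026),"far lip top",onz(D,(300.8,281.7),.026))
a=[onz(S,(330+x/3,130+y/3),0)for x,y in[(38,168),(65,172),(255,207),(288,215)]];print("frames",*a)
v=a[0]-a[3];print(np.arctan2(v[1],v[0])-np.pi/2,np.linalg.norm(v))
E
```

```text
scene c [ 0.5473 -0.0869  0.03  ] len 0.15793972137499737 wid 0.10533865367298362 yaw 0.8158806373035301
side c [ 0.5471 -0.0814  0.03  ] len 0.1538491171361135 wid 0.10934291407955864 yaw 0.8320657719206817
strap top [ 0.4712 -0.1773  0.036 ] [ 0.4694 -0.1678  0.036 ]
sheet [0.4789 0.2289 0.002 ] [0.6255 0.2577 0.002 ] 0.14934907233023248 press yaw from sheet -4.518491833796709
side sheet near corner [0.6219 0.2512 0.002 ] [0.6276 0.2597 0.026 ] far lip top [0.4869 0.2308 0.026 ]
frames [0.428  0.3199 0.    ] [0.4513 0.3264 0.    ] [ 0.6147  0.3615 -0.    ] [0.6431 0.3648 0.    ]
-4.506684034980894 0.2197963749769825
```

```bash
python3 -m pendant '[{"translation":[0,0,0.06],"rot":[0,0,0]},{"translation":[0,0,0.12],"rot":[0,0,0]},{"translation":[0,-0.03,0.17],"rot":[0,0,0]},{"translation":[0.03,-0.08,0.17],"rot":[0,0,0]},{"translation":[0.05,-0.14,0.17],"rot":[0,0,0]}]' 0.05 40
python3 -m pendant '[{"translation":[0.02,-0.058,0],"rot":[0,0,-0.09]},{"translation":[0.04,-0.116,0],"rot":[0,0,-0.18]},{"translation":[0.06,-0.174,0],"rot":[0,0,-0.27]},{"translation":[0.08,-0.232,0],"rot":[0,0,-0.36]},{"translation":[0.1,-0.29,0],"rot":[0,0,-0.442]}]'
python3 -m pendant '[{"translation":[0.02,-0.05,-0.025],"rot":[0,0,0]},{"translation":[0.04,-0.1,-0.05],"rot":[0,0,0]},{"translation":[0.06,-0.15,-0.075],"rot":[0,0,0]},{"translation":[0.08,-0.2,-0.1],"rot":[0,0,0]},{"translation":[0.1,-0.25,-0.125],"rot":[0,0,0]}]'
python3 -m pendant '[{"translation":[0.02,-0.045,-0.035],"rot":[0,0,0]},{"translation":[0.032,-0.085,-0.07],"rot":[0,0,0]},{"translation":[0.032,-0.085,-0.125],"rot":[0,0,0]},{"translation":[0.032,-0.085,-0.125],"rot":[0,0,0]}]'
python3 - <<'E'
from plant import env
import cv2
from h import *
W=env.calibration("wrist");im=env.read_camera("wrist");cv2.imwrite("pics/w1.png",im);o=env.observe();print(o["tcp_pos"],o["orientation"])
np.save("w1.npy",W,allow_pickle=True)
for p in[(.4684,-.169,.036)]: print(proj(W,p))
E
```

```text
t: 0.72
tcp_pos: [0.2379, 0.4558, 0.4016]
orientation: [[-0.954, 0.299, 0.001], [0.299, 0.954, 0.001], [-0.001, 0.001, -1.0]]
ft_force: [1.3, -0.2, 0.8]
opening: 0.05
finger_force: 0.0
t: 1.35
tcp_pos: [0.3373, 0.165, 0.4013]
orientation: [[-0.732, 0.681, 0.0], [0.681, 0.732, 0.0], [-0.0, 0.0, -1.0]]
ft_force: [1.3, 0.3, 0.3]
opening: 0.0501
finger_force: 0.0
t: 1.98
tcp_pos: [0.4375, -0.085, 0.2755]
orientation: [[-0.734, 0.68, 0.0], [0.68, 0.734, 0.0], [-0.0, 0.0, -1.0]]
ft_force: [0.8, 0.5, -0.2]
opening: 0.0499
finger_force: 0.0
t: 2.48
tcp_pos: [0.466, -0.1673, 0.1478]
orientation: [[-0.733, 0.68, -0.009], [0.68, 0.733, 0.003], [0.009, -0.004, -1.0]]
ft_force: [-0.1, 0.9, -0.5]
opening: 0.05
finger_force: 0.0
[ 0.46783893 -0.16760753  0.15026016] [[-0.73369135  0.67946777 -0.0045332 ]
 [ 0.67946769  0.73370324  0.00179336]
 [ 0.00454456 -0.00176439 -0.99998812]]
[273.70147898 212.54581193]
```

View pics/w1.png

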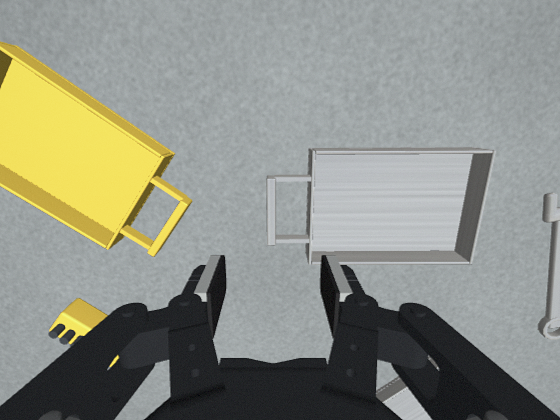

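The wrist view shows the strap top at columns 267–275 and rows 177–245, about 2 px from the prediction. The tray's corners are at (311,149), (494,150), (471,263) and (311,263).

```bash
python3 - <<'E'
from h import *
W=np.load("w1.npy",allow_pickle=True).item()
np.set_printoptions(precision=4,suppress=True)
a=onz(W,(271,177),.036);b=onz(W,(270.5,245),.036);print("strap",(a+b)/2,np.linalg.norm(a-b),np.arctan2(*(a-b)[:2][::-1])-np.pi/2)
P=[onz(W,p,.03) for p in[(311,149),(494,150),(471.5,263),(311,263)]]
# strap on dist
t=P[1]-P[0];print("wall yaw",np.arctan2(t[1],t[0]),np.linalg.norm(t));t=P[0]-P[3];print(np.arctan2(t[1],t[0])-np.pi/2,np.linalg.norm(t),(P[0]+P[3])/2)
E
```

```text
strap [ 0.4663 -0.1707  0.036 ] 0.06427642294436248 0.8133991277022754
wall yaw 0.8172778303211299 0.15842460964601113
0.8605063467593483 0.10943192286064599 [ 0.4909 -0.143   0.03  ]
```

```bash
python3 -m pendant '[{"translation":[-0.0015,-0.003,-0.03],"rot":[0,0,-0.005]},{"translation":[-0.0015,-0.003,-0.07],"rot":[0,0,-0.007]},{"translation":[-0.0015,-0.003,-0.09],"rot":[0,0,-0.007]},{"translation":[-0.0015,-0.003,-0.09],"rot":[0,0,-0.007]}]' 0.026 40
python3 - <<'E'
from plant import env
import cv2
from h import *
W=env.calibration("wrist");im=env.read_camera("wrist");cv2.imwrite("pics/w2.png",im);o=env.observe();print(o["tcp_pos"],o["orientation"],o["opening"],o["ft_force"])
E
```

```text
t: 3.02
tcp_pos: [0.4685, -0.1708, 0.0625]
orientation: [[-0.73, 0.684, 0.001], [0.684, 0.73, -0.0], [-0.001, 0.0, -1.0]]
ft_force: [-0.2, 0.4, 0.2]
opening: 0.0262
finger_force: 0.0
[ 0.46906948 -0.17109422  0.06313701] [[-7.29679477e-01  6.83786269e-01  2.04899004e-03]
 [ 6.83786306e-01  7.29681890e-01 -7.91908577e-04]
 [-2.03660713e-03  8.23231892e-04 -9.99997587e-01]] 0.026032058146943995 [0.81056769 0.33040742 0.31592549]
```

View pics/w2.png

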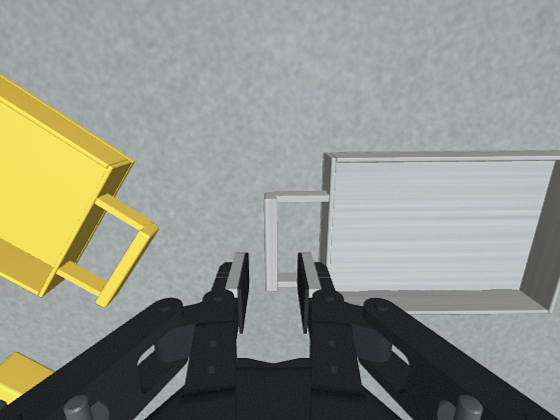

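The strap, at columns 264–276, sits between the open pads (inner faces at about 243 and 303), so I descend and grip.

```bash
python3 -m pendant '[{"translation":[-0.002,0,-0.03],"rot":[0,0,0]},{"translation":[-0.002,0,-0.053],"rot":[0,0,0]},{"translation":[-0.002,0,-0.053],"rot":[0,0,0]}]'
python3 -m pendant '[{"translation":[0,0,0],"rot":[0,0,0]},{"translation":[0,0,0],"rot":[0,0,0]},{"translation":[0,0,0],"rot":[0,0,0]}]' 0 50
python3 -m pendant '[{"translation":[0,0,0],"rot":[0,0,0]},{"translation":[0,0,0.01],"rot":[0,0,0]},{"translation":[0,0,0.03],"rot":[0,0,0]},{"translation":[0,0,0.05],"rot":[0,0,0]},{"translation":[0,0,0.05],"rot":[0,0,0]}]'
```

```text
t: 3.45
tcp_pos: [0.4664, -0.1711, 0.0092]
orientation: [[-0.729, 0.684, 0.0], [0.684, 0.729, -0.0], [-0.0, 0.0, -1.0]]
ft_force: [-0.5, 1.0, -1.2]
opening: 0.0259
finger_force: 0.0
t: 3.82
tcp_pos: [0.467, -0.1715, 0.01]
orientation: [[-0.729, 0.684, 0.003], [0.684, 0.729, -0.001], [-0.003, 0.001, -1.0]]
ft_force: [-0.1, 1.0, 7.5]
opening: 0.0069
finger_force: 52.3
t: 4.45
tcp_pos: [0.4668, -0.1715, 0.0601]
orientation: [[-0.729, 0.684, 0.003], [0.684, 0.729, -0.001], [-0.003, 0.001, -1.0]]
ft_force: [0.2, -0.1, -1.9]
opening: 0.0068
finger_force: 50.8
```

```bash
python3 - <<'E'
from plant import env
from h import *
S=env.calibration("scene");D=env.calibration("side")
np.set_printoptions(precision=3,suppress=True)
print("jar",onz(S,(302,205),0),onz(D,(329,253),0),"bottle",onz(S,(454,265),0),"bottle cap side",onz(D,(175,358),0),"wrench",onz(S,(387,283),0),onz(S,(443,331),0))
# tri jar lid & cap tops
for n,a,b in(("jar",(302,180),(329,228)),("cap",(466,213),(161,316))):
    p,d=ray(S,a);q,e=ray(D,b);M=np.stack([d,-e],1);t=np.linalg.lstsq(M,q-p,rcond=None)[0];print(n,p+d*t[0])
E
```

```text
jar [0.371 0.193 0.   ] [0.375 0.209 0.   ] bottle [0.768 0.169 0.   ] bottle cap side [0.777 0.18  0.   ] wrench [ 0.656  0.041 -0.   ] [ 0.799 -0.027  0.   ]
jar [0.368 0.194 0.076]
cap [0.762 0.167 0.149]
```

```bash
python3 -m pendant '[{"translation":[0.005,0.007,0.02],"rot":[0,0,0.05]},{"translation":[0.02,0.025,0.03],"rot":[0,0,0.17]},{"translation":[0.04,0.05,0.03],"rot":[0,0,0.3]},{"translation":[0.06,0.075,0.03],"rot":[0,0,0.43]},{"translation":[0.08,0.1,0.03],"rot":[0,0,0.55]}]'
python3 -m pendant '[{"translation":[0.02,0.02,0],"rot":[0,0,0.13]},{"translation":[0.04,0.045,0],"rot":[0,0,0.26]},{"translation":[0.053,0.068,0],"rot":[0,0,0.38]},{"translation":[0.054,0.068,-0.02],"rot":[0,0,0.403]},{"translation":[0.054,0.068,-0.03],"rot":[0,0,0.403]}]'
python3 -m pendant '[{"translation":[0,0,0],"rot":[0,0,0]},{"translation":[0,0,0],"rot":[0,0,0]}]'
python3 - <<'E'
from plant import env
import cv2
from h import *
W=env.calibration("wrist");im=env.read_camera("wrist");cv2.imwrite("pics/w3.png",im);o=env.observe();print(o["tcp_pos"],o["orientation"],o["ft_force"],o["wrist_torque"])
np.save("w3.npy",W,allow_pickle=True)
E
```

```text
t: 5.08
tcp_pos: [0.5459, -0.0703, 0.0877]
orientation: [[-0.98, 0.198, -0.001], [0.198, 0.98, 0.0], [0.001, -0.0, -1.0]]
ft_force: [0.4, -1.2, -2.6]
opening: 0.0071
finger_force: 50.8
t: 5.7
tcp_pos: [0.5979, -0.0034, 0.056]
orientation: [[-0.98, -0.197, -0.004], [-0.197, 0.98, -0.0], [0.004, 0.001, -1.0]]
ft_force: [-0.7, -0.0, -2.3]
opening: 0.0072
finger_force: 50.8
t: 5.95
tcp_pos: [0.5995, -0.0038, 0.0582]
orientation: [[-0.981, -0.196, -0.0], [-0.196, 0.981, -0.0], [0.0, 0.0, -1.0]]
ft_force: [-0.1, 0.2, -1.9]
opening: 0.007
finger_force: 50.8
[ 0.59983083 -0.00368472  0.05855238] [[-9.80466465e-01 -1.96686090e-01  3.04968670e-04]
 [-1.96686111e-01  9.80466507e-01 -4.02480323e-05]
 [-2.91095339e-04 -9.94449477e-05 -9.99999953e-01]] [-0.02498761 -0.84513443 -2.45737504] [-0.25447784 -0.06894447  0.06798318]
```

View pics/w3.png

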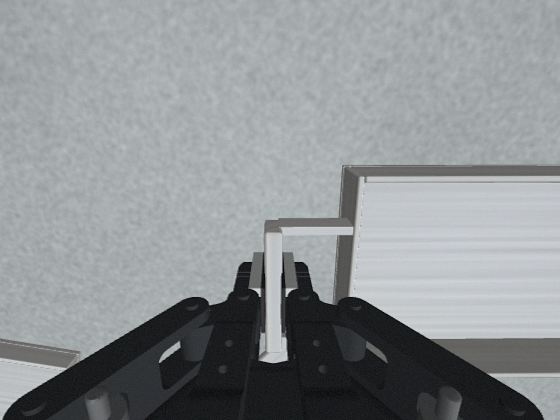

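The strap is held squarely, with its column at 272 and the tray edge level at row 166. The press is out of view, so I check the relative alignment with the scene camera.

```bash
python3 - <<'E'
from plant import env
from h import *
im=env.read_camera("scene");cv2.imwrite("pics/s4.png",im)
x,y,w,h=300,140,200,150
o=cv2.resize(im[y:y+h,x:x+w],(800,600),interpolation=cv2.INTER_CUBIC)
for k in range(0,w,20): cv2.putText(o,str(x+k),(k*4,8),0,.3,(0,0,255)); cv2.line(o,(k*4,10),(k*4,16),(0,0,255))
for k in range(0,h,20): cv2.putText(o,str(y+k),(0,k*4+4),0,.3,(0,0,255)); cv2.line(o,(20,k*4),(26,k*4),(0,0,255))
cv2.imwrite("pics/s4c.png",o)
E
```

```text
(no output)
```

View pics/s4c.png

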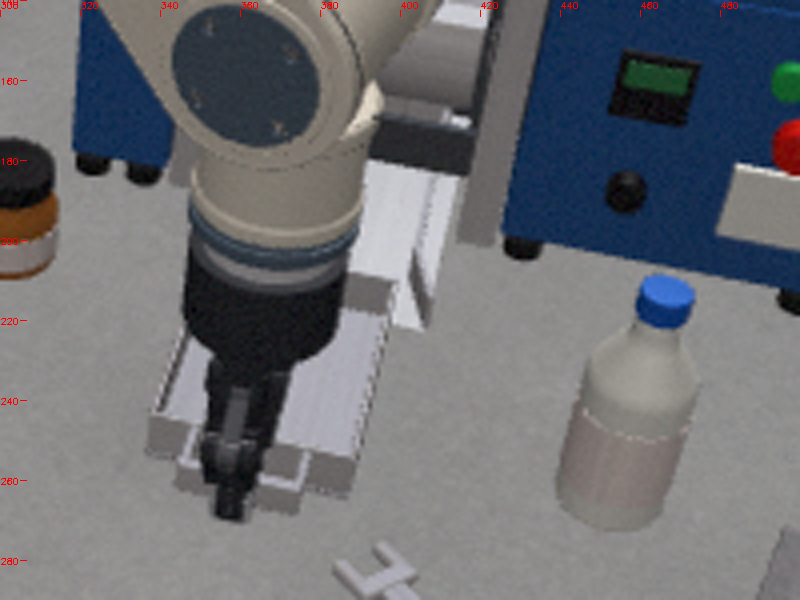

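```bash
python3 - <<'E'
from plant import env
from h import *
S=env.calibration("scene")
np.set_printoptions(precision=4,suppress=True)
z=.0785
fr=onz(S,(389.25,255),z);rr=onz(S,(399.25,211.25),z);fl=onz(S,(337,244.25),z)
print(fr,rr,fl,np.linalg.norm(fr-rr),np.linalg.norm(fr-fl),"yaws",np.arctan2(*(rr-fr)[:2][::-1]),np.arctan2(*(fl-fr)[:2][::-1])-np.pi/2)
u=np.array([np.cos(1.769),np.sin(1.769)]);n=np.array([-u[1],u[0]])
L=onz(S,(346.6,209.8),.002)[:2];R=onz(S,(406.1,222),.002)[:2];R2=onz(S,(406.5,222.3),.002)[:2];m=(L+R)/2;print("mouth",m,R,R2)
print("front mid rel mouth (along,left)",((fr+fl)/2)[:2]@np.array([u,n]).T-m@np.array([u,n]).T)
t=np.array([.5998,-.0037]);print("tcp rel",(t-m)@np.array([u,n]).T)
E
```

```text
[0.6492 0.043  0.0785] [0.6186 0.1926 0.0785] [0.5409 0.0193 0.0785] 0.15278644166036212 0.11084795317122084 yaws 1.7722377123505626 -4.49741695260809
mouth [0.5522 0.2433] [0.6255 0.2577] [0.6267 0.257 ]
front mid rel mouth (along,left) [-0.2164 -0.0002]
tcp rel [-0.2515  0.002 ]
```

```bash
python3 -m pendant '[{"translation":[0,0,-0.02],"rot":[0,0,0]},{"translation":[0,0,-0.041],"rot":[0,0,0]},{"translation":[-0.004,0.02,-0.041],"rot":[0,0,0]},{"translation":[-0.008,0.04,-0.041],"rot":[0,0,0]},{"translation":[-0.012,0.06,-0.041],"rot":[0,0,0]}]'
python3 -m pendant '[{"translation":[-0.002,0.01,0],"rot":[0,0,0]},{"translation":[-0.004,0.02,0],"rot":[0,0,0]},{"translation":[-0.004,0.02,-0.002],"rot":[0,0,0]},{"translation":[-0.004,0.02,-0.004],"rot":[0,0,0]},{"translation":[-0.004,0.02,-0.004],"rot":[0,0,0]}]'
```

```text
t: 6.68
tcp_pos: [0.5876, 0.0588, 0.0176]
orientation: [[-0.98, -0.199, 0.0], [-0.199, 0.98, 0.0], [-0.0, 0.0, -1.0]]
ft_force: [0.5, 0.8, -1.4]
opening: 0.0071
finger_force: 50.9
t: 7.3
tcp_pos: [0.5838, 0.0764, 0.0131]
orientation: [[-0.98, -0.197, -0.0], [-0.197, 0.98, 0.0], [0.0, 0.0, -1.0]]
ft_force: [0.5, 0.1, -1.2]
opening: 0.0072
finger_force: 50.8
```

```bash
python3 -m pendant '[{"translation":[-0.001,0.005,-0.001],"rot":[0,0,0]},{"translation":[-0.002,0.01,-0.001],"rot":[0,0,0]},{"translation":[-0.003,0.015,-0.001],"rot":[0,0,0]},{"translation":[-0.003,0.015,-0.001],"rot":[0,0,0]}]'
python3 -m pendant '[{"translation":[0,0,-0.001],"rot":[0,0,0]},{"translation":[0,0,-0.0015],"rot":[0,0,0]},{"translation":[0,0,-0.0015],"rot":[0,0,0]}]'
python3 - <<'E'
from plant import env
from h import *
im=env.read_camera("scene")
x,y,w,h=320,150,133,100
a=cv2.resize(im[y:y+h,x:x+w],(800,600),interpolation=cv2.INTER_CUBIC);cv2.imwrite("pics/s5c.png",a)
E
```

```text
t: 7.8
tcp_pos: [0.5808, 0.0925, 0.0124]
orientation: [[-0.98, -0.199, 0.0], [-0.199, 0.98, 0.0], [-0.0, 0.0, -1.0]]
ft_force: [-0.1, 0.4, -2.0]
opening: 0.007
finger_force: 50.9
t: 8.18
tcp_pos: [0.5809, 0.0919, 0.0109]
orientation: [[-0.98, -0.198, 0.0], [-0.198, 0.98, 0.0], [-0.0, 0.0, -1.0]]
ft_force: [-1.2, 1.4, 0.3]
opening: 0.0075
finger_force: 51.3
```

View pics/s5c.png

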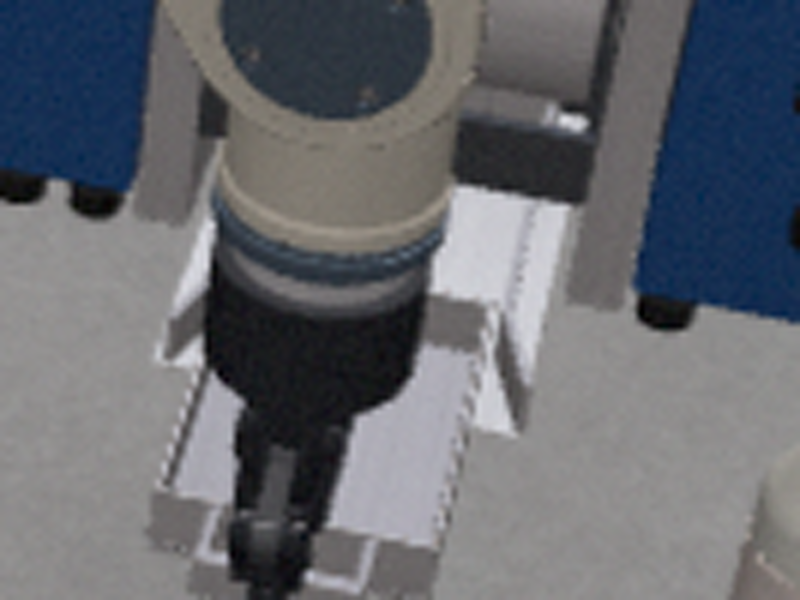

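The rear corner (crop (493,305)) sits inside the right flare, in line with the rail. I loosen the grip so the rails can align the tray, and push with the rear finger, checking force between short calls.

```bash
cat > chk.py <<'E'
import sys,numpy as np
from plant import env
o=env.observe();u=np.array([-.198,.980,0]);f=o["ft_force"]
sys.exit(1 if abs(f@u)>6 or np.linalg.norm(f[:2])>7 else 0)
E
python3 -m pendant '[{"translation":[0,0,0],"rot":[0,0,0]},{"translation":[0,0,0],"rot":[0,0,0]},{"translation":[0,0,0],"rot":[0,0,0]}]' 0.015 20
python3 -m pendant '[{"translation":[-0.0006,0.003,0],"rot":[0,0,0]},{"translation":[-0.0012,0.006,0],"rot":[0,0,0]},{"translation":[-0.0018,0.009,0],"rot":[0,0,0]},{"translation":[-0.0024,0.012,0],"rot":[0,0,0]}]'
python3 chk.py && python3 -m pendant '[{"translation":[-0.0006,0.003,0],"rot":[0,0,0]},{"translation":[-0.0012,0.006,0],"rot":[0,0,0]},{"translation":[-0.0018,0.009,0],"rot":[0,0,0]},{"translation":[-0.0024,0.012,0],"rot":[0,0,0]}]'
```

```text
t: 8.6
tcp_pos: [0.5808, 0.0917, 0.0108]
orientation: [[-0.98, -0.198, -0.0], [-0.198, 0.98, -0.0], [0.0, -0.0, -1.0]]
ft_force: [-0.6, 0.7, 0.5]
opening: 0.0148
finger_force: 0.0
t: 9.1
tcp_pos: [0.5783, 0.1041, 0.0108]
orientation: [[-0.98, -0.198, -0.0], [-0.198, 0.98, -0.0], [0.0, -0.0, -1.0]]
ft_force: [0.6, -1.4, 0.4]
opening: 0.0149
finger_force: 0.6
t: 9.6
tcp_pos: [0.576, 0.1161, 0.0108]
orientation: [[-0.98, -0.198, 0.0], [-0.198, 0.98, -0.0], [-0.0, -0.0, -1.0]]
ft_force: [0.2, -2.4, -0.5]
opening: 0.015
finger_force: 0.7
```

```bash

python3 chk.py && python3 -m pendant '[{"translation":[-0.0006,0.003,0],"rot":[0,0,0]},{"translation":[-0.0012,0.006,0],"rot":[0,0,0]},{"translation":[-0.0018,0.009,0],"rot":[0,0,0]},{"translation":[-0.0024,0.012,0],"rot":[0,0,0]}]'
python3 chk.py && python3 -m pendant '[{"translation":[-0.0006,0.003,0],"rot":[0,0,0]},{"translation":[-0.0012,0.006,0],"rot":[0,0,0]},{"translation":[-0.0018,0.009,0],"rot":[0,0,0]},{"translation":[-0.0024,0.012,0],"rot":[0,0,0]}]'
python3 chk.py && python3 -m pendant '[{"translation":[-0.0006,0.003,0],"rot":[0,0,0]},{"translation":[-0.0012,0.006,0],"rot":[0,0,0]},{"translation":[-0.0018,0.009,0],"rot":[0,0,0]},{"translation":[-0.0024,0.012,0],"rot":[0,0,0]}]'
```

```text
t: 10.1
tcp_pos: [0.5736, 0.1281, 0.0108]
orientation: [[-0.98, -0.198, 0.0], [-0.198, 0.98, -0.0], [-0.0, -0.0, -1.0]]
ft_force: [-0.0, -1.5, 0.0]
opening: 0.0151
finger_force: 0.8
t: 10.6
tcp_pos: [0.5712, 0.1401, 0.0108]
orientation: [[-0.98, -0.198, 0.0], [-0.198, 0.98, -0.0], [-0.0, -0.0, -1.0]]
ft_force: [0.0, -2.7, 0.2]
opening: 0.0151
finger_force: 0.9
t: 11.1
tcp_pos: [0.5688, 0.1521, 0.0109]
orientation: [[-0.98, -0.198, 0.0], [-0.198, 0.98, 0.0], [-0.0, -0.0, -1.0]]
ft_force: [-0.3, -1.1, 1.0]
opening: 0.0149
finger_force: 1.1
```

```bash

python3 chk.py && python3 -m pendant '[{"translation":[-0.0006,0.003,0],"rot":[0,0,0]},{"translation":[-0.0012,0.006,0],"rot":[0,0,0]},{"translation":[-0.0018,0.009,0],"rot":[0,0,0]},{"translation":[-0.0024,0.012,0],"rot":[0,0,0]}]'
python3 chk.py && python3 -m pendant '[{"translation":[-0.0006,0.003,0],"rot":[0,0,0]},{"translation":[-0.0012,0.006,0],"rot":[0,0,0]},{"translation":[-0.0018,0.009,0],"rot":[0,0,0]},{"translation":[-0.0024,0.012,0],"rot":[0,0,0]}]'
python3 chk.py && python3 -m pendant '[{"translation":[-0.0006,0.003,0],"rot":[0,0,0]},{"translation":[-0.0012,0.006,0],"rot":[0,0,0]},{"translation":[-0.0018,0.009,0],"rot":[0,0,0]},{"translation":[-0.0024,0.012,0],"rot":[0,0,0]}]'
python3 chk.py && python3 -m pendant '[{"translation":[-0.0006,0.003,0],"rot":[0,0,0]},{"translation":[-0.0012,0.006,0],"rot":[0,0,0]},{"translation":[-0.0018,0.009,0],"rot":[0,0,0]},{"translation":[-0.0024,0.012,0],"rot":[0,0,0]}]'
python3 chk.py && python3 -m pendant '[{"translation":[-0.0006,0.003,0],"rot":[0,0,0]},{"translation":[-0.0012,0.006,0],"rot":[0,0,0]},{"translation":[-0.0018,0.009,0],"rot":[0,0,0]},{"translation":[-0.0024,0.012,0],"rot":[0,0,0]}]'
```

```text
t: 11.6
tcp_pos: [0.5664, 0.1641, 0.0109]
orientation: [[-0.98, -0.198, 0.0], [-0.198, 0.98, 0.0], [-0.0, -0.0, -1.0]]
ft_force: [-0.2, -2.2, 1.5]
opening: 0.015
finger_force: 1.3
t: 12.1
tcp_pos: [0.564, 0.176, 0.0109]
orientation: [[-0.98, -0.198, 0.0], [-0.198, 0.98, -0.0], [-0.0, -0.0, -1.0]]
ft_force: [0.5, -3.3, 2.9]
opening: 0.0148
finger_force: 1.7
t: 12.6
tcp_pos: [0.5615, 0.1881, 0.0108]
orientation: [[-0.98, -0.198, -0.0], [-0.198, 0.98, -0.0], [0.0, -0.0, -1.0]]
ft_force: [0.1, -3.9, 1.4]
opening: 0.0149
finger_force: 1.7
t: 13.1
tcp_pos: [0.5591, 0.2001, 0.0108]
orientation: [[-0.98, -0.198, -0.0], [-0.198, 0.98, -0.0], [0.0, 0.0, -1.0]]
ft_force: [0.7, -3.8, 0.7]
opening: 0.0154
finger_force: 1.8
t: 13.6
tcp_pos: [0.5567, 0.2121, 0.0108]
orientation: [[-0.98, -0.198, -0.0], [-0.198, 0.98, 0.0], [0.0, 0.0, -1.0]]
ft_force: [0.1, -3.3, 0.0]
opening: 0.0149
finger_force: 1.6
```

```bash
sed -i 's/>6/>6.5/;s/>7 /> 8 /' chk.py
python3 chk.py && python3 -m pendant '[{"translation":[-0.0006,0.003,0],"rot":[0,0,0]},{"translation":[-0.0012,0.006,0],"rot":[0,0,0]},{"translation":[-0.0018,0.009,0],"rot":[0,0,0]},{"translation":[-0.0022,0.011,0],"rot":[0,0,0]}]'
python3 chk.py && python3 -m pendant '[{"translation":[-0.0002,0.001,0],"rot":[0,0,0]},{"translation":[-0.0004,0.002,0],"rot":[0,0,0]},{"translation":[-0.0006,0.003,0],"rot":[0,0,0]}]'
python3 chk.py && python3 -m pendant '[{"translation":[-0.0002,0.001,0],"rot":[0,0,0]},{"translation":[-0.0004,0.002,0],"rot":[0,0,0]},{"translation":[-0.0006,0.003,0],"rot":[0,0,0]}]'
python3 chk.py && python3 -m pendant '[{"translation":[-0.0002,0.001,0],"rot":[0,0,0]},{"translation":[-0.0004,0.002,0],"rot":[0,0,0]},{"translation":[-0.0006,0.003,0],"rot":[0,0,0]}]'
python3 chk.py && python3 -m pendant '[{"translation":[-0.0002,0.001,0],"rot":[0,0,0]},{"translation":[-0.0004,0.002,0],"rot":[0,0,0]},{"translation":[-0.0006,0.003,0],"rot":[0,0,0]}]'
python3 chk.py && python3 -m pendant '[{"translation":[-0.0002,0.001,0],"rot":[0,0,0]},{"translation":[-0.0004,0.002,0],"rot":[0,0,0]},{"translation":[-0.0006,0.003,0],"rot":[0,0,0]}]'
```

```text
t: 14.1
tcp_pos: [0.5546, 0.2231, 0.0108]
orientation: [[-0.98, -0.198, 0.0], [-0.198, 0.98, 0.0], [-0.0, 0.0, -1.0]]
ft_force: [0.6, -2.1, 0.2]
opening: 0.0145
finger_force: 1.5
t: 14.48
tcp_pos: [0.554, 0.2259, 0.0108]
orientation: [[-0.98, -0.198, -0.0], [-0.198, 0.98, -0.0], [0.0, 0.0, -1.0]]
ft_force: [1.0, -2.9, 0.4]
opening: 0.0149
finger_force: 1.5
t: 14.85
tcp_pos: [0.5534, 0.229, 0.0108]
orientation: [[-0.98, -0.198, -0.0], [-0.198, 0.98, -0.0], [0.0, -0.0, -1.0]]
ft_force: [1.1, -2.6, -0.6]
opening: 0.0149
finger_force: 1.4
t: 15.22
tcp_pos: [0.5528, 0.232, 0.0108]
orientation: [[-0.98, -0.198, -0.0], [-0.198, 0.98, -0.0], [0.0, -0.0, -1.0]]
ft_force: [1.9, -2.2, -0.2]
opening: 0.0147
finger_force: 1.4
t: 15.6
tcp_pos: [0.5522, 0.235, 0.0108]
orientation: [[-0.98, -0.198, 0.0], [-0.198, 0.98, 0.0], [-0.0, 0.0, -1.0]]
ft_force: [2.1, -2.3, 0.5]
opening: 0.015
finger_force: 1.3
t: 15.98
tcp_pos: [0.5516, 0.238, 0.0108]
orientation: [[-0.98, -0.198, 0.0], [-0.198, 0.98, 0.0], [-0.0, 0.0, -1.0]]
ft_force: [1.0, -2.2, 0.0]
opening: 0.0152
finger_force: 1.3
```

```bash

python3 chk.py && python3 -m pendant '[{"translation":[-0.0002,0.001,0],"rot":[0,0,0]},{"translation":[-0.0004,0.002,0],"rot":[0,0,0]}]'
python3 chk.py && python3 -m pendant '[{"translation":[-0.0002,0.001,0],"rot":[0,0,0]},{"translation":[-0.0004,0.002,0],"rot":[0,0,0]}]'
python3 chk.py && python3 -m pendant '[{"translation":[-0.0002,0.001,0],"rot":[0,0,0]},{"translation":[-0.0004,0.002,0],"rot":[0,0,0]}]'
python3 chk.py && python3 -m pendant '[{"translation":[-0.0002,0.001,0],"rot":[0,0,0]},{"translation":[-0.0004,0.002,0],"rot":[0,0,0]}]'
python3 chk.py && python3 -m pendant '[{"translation":[-0.0002,0.001,0],"rot":[0,0,0]},{"translation":[-0.0004,0.002,0],"rot":[0,0,0]}]'
python3 chk.py && python3 -m pendant '[{"translation":[-0.0002,0.001,0],"rot":[0,0,0]},{"translation":[-0.0004,0.002,0],"rot":[0,0,0]}]'
```

```text
t: 16.23
tcp_pos: [0.5512, 0.24, 0.0108]
orientation: [[-0.98, -0.198, 0.0], [-0.198, 0.98, -0.0], [-0.0, -0.0, -1.0]]
ft_force: [0.6, -2.6, -1.6]
opening: 0.0148
finger_force: 1.2
t: 16.48
tcp_pos: [0.5508, 0.242, 0.0108]
orientation: [[-0.98, -0.198, 0.0], [-0.198, 0.98, 0.0], [-0.0, 0.0, -1.0]]
ft_force: [1.3, -2.7, -1.1]
opening: 0.0147
finger_force: 1.2
t: 16.73
tcp_pos: [0.5505, 0.2435, 0.0108]
orientation: [[-0.98, -0.198, 0.0], [-0.198, 0.98, -0.001], [-0.0, -0.001, -1.0]]
ft_force: [2.6, -6.7, -0.2]
opening: 0.0152
finger_force: 3.7
```

```bash

python3 -m pendant '[{"translation":[0,0,0],"rot":[0,0,0]},{"translation":[0,0,0],"rot":[0,0,0]}]'
python3 -m pendant '[{"translation":[-0.0001,0.0005,0],"rot":[0,0,0]},{"translation":[-0.0002,0.001,0],"rot":[0,0,0]},{"translation":[-0.0002,0.001,0],"rot":[0,0,0]}]'
```

```text
t: 16.98
tcp_pos: [0.5505, 0.2435, 0.0108]
orientation: [[-0.98, -0.198, 0.0], [-0.198, 0.98, -0.0], [0.0, -0.0, -1.0]]
ft_force: [0.9, -4.7, 0.0]
opening: 0.0156
finger_force: 2.6
t: 17.35
tcp_pos: [0.5504, 0.2439, 0.0108]
orientation: [[-0.98, -0.198, -0.0], [-0.198, 0.98, -0.001], [0.0, -0.001, -1.0]]
ft_force: [2.6, -8.3, -0.3]
opening: 0.0152
finger_force: 4.2
```

```bash

python3 -m pendant '[{"translation":[-0.0001,0.0005,0],"rot":[0,0,0]},{"translation":[-0.0002,0.001,0],"rot":[0,0,0]},{"translation":[-0.0002,0.001,0],"rot":[0,0,0]}]'
python3 -m pendant '[{"translation":[-0.0001,0.0005,0],"rot":[0,0,0]},{"translation":[-0.0002,0.001,0],"rot":[0,0,0]},{"translation":[-0.0002,0.001,0],"rot":[0,0,0]}]'
python3 -c "
from plant import env
print([env.observe()[k] for k in('tcp_pos','ft_force','wrist_torque')])"
```

```text
t: 17.73
tcp_pos: [0.5503, 0.2445, 0.0108]
orientation: [[-0.98, -0.198, -0.0], [-0.198, 0.98, -0.002], [0.0, -0.002, -1.0]]
ft_force: [4.1, -9.8, 0.9]
opening: 0.015
finger_force: 5.5
t: 18.1
tcp_pos: [0.5501, 0.245, 0.0108]
orientation: [[-0.98, -0.198, -0.0], [-0.198, 0.98, -0.002], [0.001, -0.002, -1.0]]
ft_force: [4.6, -14.2, 0.8]
opening: 0.0154
finger_force: 6.9
[array([0.55011641, 0.24501594, 0.01080528]), array([  4.5966978 , -14.20088313,   0.79952694]), array([-2.03732461, -0.61488575, -0.052463  ])]
```

Load rises about 5.5 N per mm of travel with little side force, which matches the rubber stop (1 mm per 5 N). Now I back off gently, check for slack, and lift clear.

```bash

python3 -m pendant '[{"translation":[0.0002,-0.001,0],"rot":[0,0,0]},{"translation":[0.0004,-0.002,0],"rot":[0,0,0]},{"translation":[0.0006,-0.003,0],"rot":[0,0,0]},{"translation":[0.0012,-0.006,0],"rot":[0,0,0]},{"translation":[0.0014,-0.007,0],"rot":[0,0,0]}]'
python3 -m pendant '[{"translation":[0,0,0],"rot":[0,0,0]},{"translation":[0,0,0],"rot":[0,0,0]}]' 0.02
python3 -m pendant '[{"translation":[0,0,0.01],"rot":[0,0,0]},{"translation":[0,0,0.02],"rot":[0,0,0]},{"translation":[0,0,0.035],"rot":[0,0,0]},{"translation":[0,0,0.06],"rot":[0,0,0]},{"translation":[0.002,-0.01,0.09],"rot":[0,0,0]}]'
python3 -m pendant '[{"translation":[0.01,-0.05,0.02],"rot":[0,0,0]},{"translation":[0.02,-0.1,0.04],"rot":[0,0,0]},{"translation":[0.03,-0.15,0.06],"rot":[0,0,0]},{"translation":[0.03,-0.15,0.06],"rot":[0,0,0]},{"translation":[0.03,-0.15,0.06],"rot":[0,0,0]}]'
python3 - <<'E'
from plant import env
from h import *
s=env.read_camera("scene");d=env.read_camera("side")
a=cv2.resize(s[130:280,320:453],(532,600),interpolation=cv2.INTER_CUBIC);b=cv2.resize(d[250:400,210:277],(268,600),interpolation=cv2.INTER_CUBIC)
cv2.imwrite("pics/end.png",np.hstack([a,b]))
E
```

```text
t: 18.73
tcp_pos: [0.5511, 0.2401, 0.0109]
orientation: [[-0.98, -0.198, -0.0], [-0.198, 0.98, 0.0], [0.0, 0.0, -1.0]]
ft_force: [0.1, 0.2, 0.2]
opening: 0.0153
finger_force: 0.0
t: 18.98
tcp_pos: [0.5512, 0.2401, 0.0109]
orientation: [[-0.98, -0.198, 0.0], [-0.198, 0.98, 0.0], [-0.0, 0.0, -1.0]]
ft_force: [0.0, 0.2, -0.8]
opening: 0.0201
finger_force: 0.0
t: 19.6
tcp_pos: [0.553, 0.2302, 0.1023]
orientation: [[-0.98, -0.199, 0.0], [-0.199, 0.98, 0.0], [-0.0, 0.0, -1.0]]
ft_force: [0.9, 0.9, -0.0]
opening: 0.0199
finger_force: 0.0
t: 20.23
tcp_pos: [0.5831, 0.08, 0.1614]
orientation: [[-0.98, -0.197, 0.001], [-0.197, 0.98, 0.0], [-0.001, 0.0, -1.0]]
ft_force: [0.5, 0.3, -0.5]
opening: 0.0199
finger_force: 0.0
```

View pics/end.png

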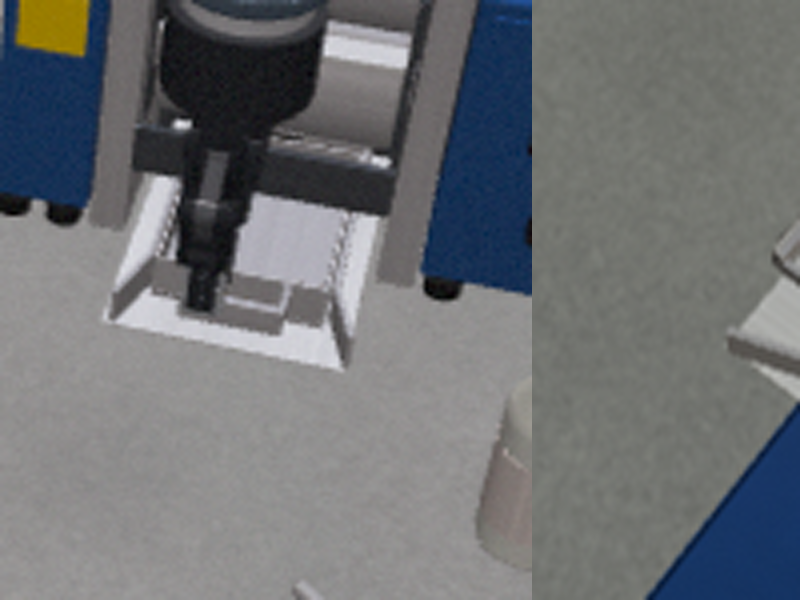

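The tray sits square between the rails, with its strap at crop (250,318) just inside the lips. The gripper is clear above it.

```bash
python3 -c "
from plant import env
print(env.job_done())"
```

```text
the job is handed in; nothing more can be done
None
```

The catch tray is in the press, flat between the rails and released after being pushed against the rubber stop (about 15 N at most). The job was handed in at about 20 s of the 64 s allowed, and no verdict came back.

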